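Put the label printer back to work after a roll change

TASK

The label printer has a fresh roll in it and its cover still stands open. Push the cover down until it snaps fully shut, then switch the printer on by pressing down the raised left end of its rocker switch, and then press the big oblong feed key at the right of its front deck fully down for about half a second and let it come up again, so that the labels line up. Do not press the small round key between them, pick nothing up, and leave the printer and the things around it standing where they are.

Things in the scene. Friction and masses are not known exactly. Their poses are not given: they have to be found in the camera images.
- printer: white label printer, 200 mm deep (x), 170 wide (y), 102 high when shut, 1.8 kg, loose on rubber feet. Origin: centre of its underside. x points to its back, y to its left, z up. Front deck: x -100 to -46 mm, top 60 mm above the table, with the rocker (y +52), cancel key (y -2) and feed key (y -52), all at x -73. Behind it the cover; shut, its front face is at x -35, its top at 102 mm.
- cover (a joint): angle of the cover (rad): 0 = shut, grows as its front edge rises; starts between 0.55 and 0.9. The hinge is stiff: the cover stays where it is left and goes down with about 1 N. From 0.12 to 0.06 rad two sprung catches resist (about 6 N at the front edge); past them it snaps home and stays at 0.
- cover_push (a point): top of the cover's rounded front edge (edge radius 20 mm, 166 mm long along the printer's y), at its middle: the place to push. It moves with the cover, and lies 110 mm in front of the hinge line and 40 mm above it when shut.
- cover_hinge (a point): middle of the cover's hinge line, which runs along the printer's y: 95 mm behind the printer's origin and 62 mm above the table. From it the open cover's shape follows: cover_push goes round it in an arc.
- rocker (a joint): angle of the rocker switch (rad): 0 = off (left end stands up), 0.4 = on (left end down, right end up). A sprung plunger snaps it to the nearer end; about 3 N on the raised end switches it over.
- rocker_on_end (a point): top of the rocker's left (on) half, 14 mm to the left of its pivot; the rocker is 36 mm long along the printer's y, 18 mm wide. Off, this point stands about 69 mm above the table; on, about 64 mm, with the left half level. The pivot is fixed at x -73, y +52 mm of the printer.
- feed_key (a joint): travel of the feed key (m): 0 = up, 0.004 = fully down. A spring (1.4 N at first, about 4.2 N fully down) returns it.
- feed_key_top (a point): centre of the top of the feed key, 30 mm (printer's y) by 20 mm (x), 67 mm above the table when up; moves straight down with the key.
- cancel_key (a joint): travel of the cancel key (m): 0 = up, 0.0025 = fully down. Not to be pressed.
- cancel_key_top (a point): centre of the top of the small round cancel key, 15 mm across, 65 mm above the table.
- stamp: date stamp, 26 x 44 mm, 70 mm high with a round handle, standing close to the left side of the printer. Origin under its centre. A bystander.
- spare_roll: spare label roll lying flat, 70 mm across, 28 mm high, close to the right side of the printer. Origin under its centre. A bystander.
- marker: marker pen, 135 mm long (its y), 17 mm thick, lying in front of the printer. Origin under its centre. A bystander.
- cup: small measuring cup, 55 mm across, 40 mm high, to the right of the printer's rear half. Origin under its centre. A bystander.
- ties: bundle of bag ties, 96 mm long (its y), 14 mm thick, lying on the table to the right. Origin under its centre. A bystander.
- tasting_dish: empty steel tasting dish, 108 mm across, 16 mm high, on the table to the left. Origin under its centre. A bystander.

How it is judged:
By the outcome, as a careful person would: the job done as asked, in the order asked, and still so for the second after the job is handed in, with the robot touching nothing.
It also fails if it takes over 45 s, if anything falls off the work surface, if the arm or the gripper's body presses on something with over 40 N, if the wrist force passes 120 N, or if a joint passes its speed limit or range.

ROBOT

A 6-joint arm with a two-finger parallel gripper is mounted at the origin on a cart in front of the work surface, level with it; the furniture and walls round the work are solid. World frame = base frame: x ahead of the robot, y to its left, z up, the work surface at z = 0. Lengths are in mm, angles in rad, forces in N, time in s.
With the tool pointing down it reaches from about 350 to 725 mm from the base axis. Payload 4.3 kg.
Tool frame: the origin (TCP) lies between the finger pads; the fingertips stand 14 mm ahead of it and the grasp point (between the pads) lies 5 mm behind it; z points along the fingers, y is the direction in which the jaws open and shut (so a half turn about z gives the same grasp; the last joint's range is limited). The gripper opens to 85 mm and grips with 20 to 120 N. Pads are 22 mm wide; open, the fingers measure 114 mm over their backs; the gripper's body (76 mm by 85 mm) begins 54 mm behind the grasp point. The pads swing forward as they close: fully open they stand 13 mm farther back than shut.
Start: joints at [1.035, 0.377, 0.081, 1.274, 0, 1.46], TCP at [237.516, 523.694, 213.629] pointing down, gripper open.
Joint ranges: [-2.72, 2.72], [-0.84, 1.66], [-1.02, 1.22], [-1.77, 2.12], [-1.37, 1.28], [-3.14, 3.14]. Speed limits (rad/s): [2.57, 2.57, 3.14, 3.14, 3.14, 3.14].

INTERFACE

Orientations are given as a unit quaternion [x, y, z, w].
In Python, from rig import r gives the robot as it stands.
- The arm moves only by the shell command python3 -m pendant 'ROWS' [FORCE]. ROWS is JSON, one flat list of numbers, 5 for each row, row after row: the shift along the world's x, y, z in m, then the turn about the world's z in rad, then the finger opening in m, from 0 to 0.0854. A call has 1 to 12 rows; each row is the pose to reach, as a shift and turn from the pose commanded when the call began; what a row does not reach only later rows make up. A row lasts 1/10 s, in which the tool goes at most 50 mm and 8.59 degrees, less where a joint would pass 70% of its speed; a pose out of reach is approached as far as the arm can. A call with a gripper value outside its range is refused whole. The fingers move at their own pace and stop on an object; FORCE is the grip in N (left out, the last holds). Time passes only in rows, so rows that repeat a pose let the fingers close. It gives the time, the measured TCP pose, the force and the opening at its end, in the units of the state.
- r.get_state(): the state, without advancing time (a new reading comes with each control period).
- r.get_image(name): name is "scene" or "top" or "wrist"; returns a dict with "image" (420x560x3 uint8, red, green, blue), "fx", "fy", "cx", "cy" (pixels), "R" (3x3) and "t" (3): a world point X has camera coordinates R X + t. Camera axes: x right, y down, z forward; pixel columns grow to the right and rows downward; lengths in mm; the calibration is good to about 2 mm. The wrist camera is an equidistant fisheye: a pixel r from the principal point sees the ray r / f radians off the axis. A picture is of the moment at which its call begins. There is no depth.
- r.hand_in(): hands the job in, once; it reports no verdict.
Trained networks look in a picture, given as the dict that the camera call returned (one of the last four; its "shot" number tells which), for a name from the list of things; names that differ only in an ending like _2 or _b are one class to them, and where a whole thing is asked for, a point or a joint stands for the part that bears it (a point fixed in the world has none). Each returns a list of dicts, best first, with "confidence" (0 to 1); they miss things now and then, are a little off and sometimes report something else, mostly with a low value. They report only what shows in the picture. A call takes as long as a camera call.
- r.recognise(name, picture): "extent" ([left, top, width, height] in pixels, round what is visible of it).
- r.silhouettes(name, picture): "pixels" (420x560 bool, what is visible of it) and "extent" ([left, top, width, height] in pixels, round what is visible of it).
The state is a dict: "time_s": time; "qpos": joint angles; "qvel": joint speeds; "joint_efforts": joint torques, N m; "eef_pos": TCP position; "orientation": TCP orientation; "contact_force": force on the tool from outside, world axes, zero at the start; "wrist_torque": the same for the moment, N m; "opening": finger opening in mm.
Only numpy, scipy, OpenCV 4.12 (cv2) and the standard library are available. Lean on these libraries where they do the work, as an engineer would, in place of code of your own. Each camera call takes 0.05 s, during which the arm holds its last target.

## Working session

There is one attempt and no reset: what is moved stays moved. The work goes in short steps, Python scripts to look and compute and a shell command to move; the robot and the scene stay as the last step left them, time stands still between calls to the robot, and variables do not carry over. Pictures are saved under pics/ and viewed, and the job is handed in when it is done.

```bash
ls; mkdir -p pics; python3 - <<'E'
from rig import r
import cv2,pickle
s=r.get_state(); print(s)
d={}
for n in ["scene","top"]:
    p=r.get_image(n); cv2.imwrite(f"pics/{n}0.png",p["image"][:,:,::-1]); d[n]=p
    print(n,p["fx"],p["fy"],p["cx"],p["cy"],p["R"],p["t"])
    for k in ["printer","cover","cover_push","rocker","rocker_on_end","feed_key","feed_key_top","cancel_key","stamp","spare_roll","marker","cup"]:
        try:
            for q in r.recognise(k,p)[:2]: print(k,q["extent"],round(q["confidence"],2))
        except Exception as e: print(k,e)
pickle.dump(d,open("d0.pkl","wb"))
E
```

```text
pics
{'time_s': 0.0, 'qpos': array([1.03468032e+00, 3.78058094e-01, 7.96163823e-02, 1.27438210e+00,
       4.34043803e-06, 1.46050388e+00]), 'qvel': array([ 0.00057425, -0.00040687, -0.00207532, -0.00024624, -0.00010358,
       -0.00010007]), 'joint_efforts': array([ 1.16803294e-03, -4.63603735e+01,  2.69875664e+01,  2.08388292e-02,
        2.92446839e-04, -1.52202773e-05]), 'eef_pos': array([237.15108869, 523.06106225, 212.66005112]), 'orientation': array([ 2.11306721e-01,  9.77419277e-01, -9.60566211e-04, -3.24029710e-04]), 'contact_force': array([0.18450574, 0.04257671, 0.11536152]), 'wrist_torque': array([ 0.01518034, -0.03277848, -0.00113395]), 'opening': 85.38648002662121}
scene 416.6442597103845 416.6442597103845 279.64080750255397 210.20424865020476 [[ 0.63518726 -0.77234101 -0.00514824]
 [-0.37800641 -0.30505278 -0.8741018 ]
 [ 0.67353418  0.5571644  -0.4857155 ]] [-369.40919422  280.39523558  838.12462182]
printer [224.4, 169.7, 78.7, 82.6] 0.8
cover [236.7, 169.8, 70.5, 29.8] 0.72
cover [226.6, 248.5, 49.1, 14.0] 0.37
cover_push [236.4, 169.7, 70.1, 33.3] 0.76
rocker [297.
[... 461 characters left out ...]
.54390242e-02 -1.62823601e-01]
 [ 1.62798085e-01 -2.90375029e-03 -9.86655133e-01]] [ -46.36861758  554.00811511 1324.52470403]
printer [209.6, 164.4, 82.3, 95.6] 0.95
printer [202.4, 216.1, 15.6, 13.5] 0.34
cover [209.1, 164.4, 68.5, 54.1] 0.69
cover_push [207.3, 165.7, 79.8, 53.9] 0.76
rocker [235.3, 243.3, 11.7, 8.7] 0.48
rocker_on_end [234.4, 240.2, 13.4, 14.5] 0.61
rocker_on_end [297.9, 201.5, 25.7, 25.8] 0.32
feed_key [269.5, 231.4, 13.4, 10.4] 0.41
feed_key_top [282.8, 174.2, 18.3, 20.7] 0.59
stamp [206.0, 216.8, 12.7, 12.2] 0.7
spare_roll [297.9, 199.0, 26.2, 31.7] 0.57
spare_roll [204.1, 216.6, 15.5, 13.3] 0.5
marker [252.4, 252.0, 44.9, 16.7] 0.82
cup [281.3, 175.8, 21.1, 18.1] 0.73
```

```bash
python3 - <<'E'
import cv2
a=cv2.imread("pics/top0.png"); cv2.imwrite("pics/top0z.png",cv2.resize(a[145:285,180:340],None,fx=4.8,fy=4.2,interpolation=cv2.INTER_CUBIC) if 0 else cv2.resize(a[145:285,180:340],None,fx=4,fy=4,interpolation=cv2.INTER_CUBIC))
a=cv2.imread("pics/scene0.png"); cv2.imwrite("pics/scene0z.png",cv2.resize(a[150:280,200:350],None,fx=4,fy=4,interpolation=cv2.INTER_CUBIC))
E
```

```text
(no output)
```

View pics/top0z.png

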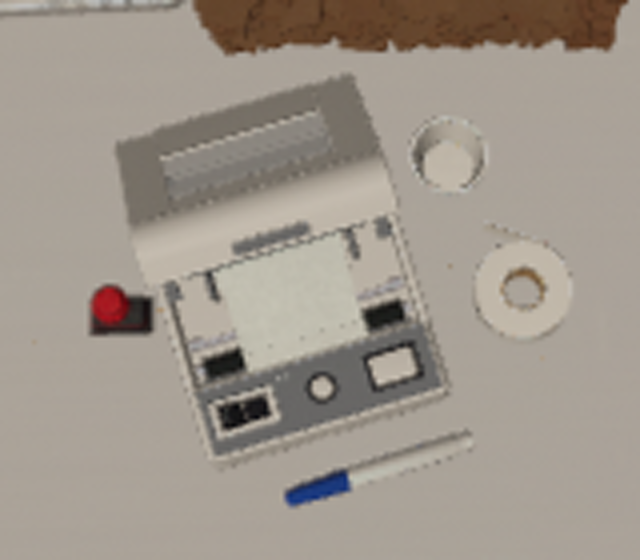

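View pics/scene0z.png

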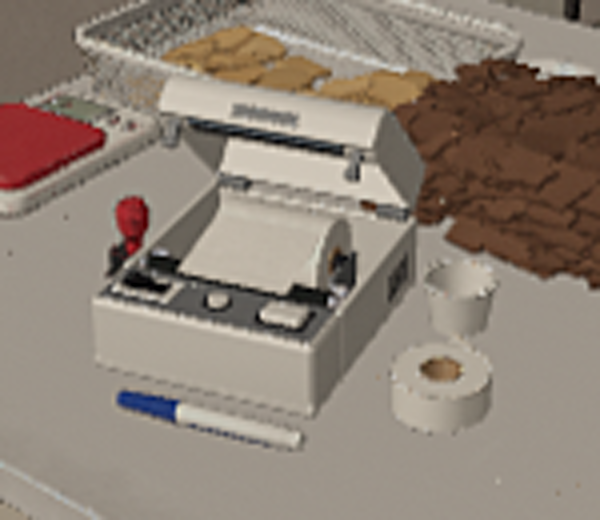

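View pics/top0.png

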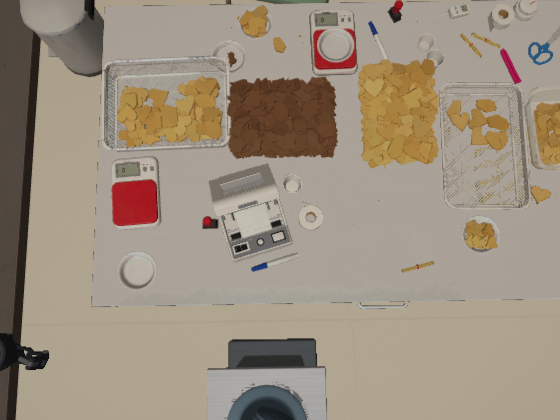

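```bash
cat > h.py <<'E'
import numpy as np,pickle
from scipy.optimize import least_squares
def proj(c,X):
    q=np.asarray(X)@c["R"].T+c["t"]; return np.c_[q[:,0]/q[:,2]*c["fx"]+c["cx"],q[:,1]/q[:,2]*c["fy"]+c["cy"]]
def W(p,L):
    L=np.atleast_2d(L).astype(float);x,y,a=p[:3];c,s=np.cos(a),np.sin(a)
    return np.c_[x+c*L[:,0]-s*L[:,1],y+s*L[:,0]+c*L[:,1],L[:,2]]
def cover(th,y=0,dx=110,dz=40):
    c,s=np.cos(th),np.sin(th)
    return [-(-95-0)*0+95-(dx*c-dz*s) , y, 62+dx*s+dz*c]
E
python3 - <<'E'
from h import *
import cv2
d=pickle.load(open("d0.pkl","rb"))
L={"rk":[-73,52,64],"ck":[-73,-2,65],"fk":[-73,-52,67],"frb":[-100,-85,2],"frt":[-100,-85,60],"flb":[-100,85,2],"flt":[-100,85,60]}
ob={"top":{"rk":(241,248),"ck":(260.5,241.7),"fk":(278.2,236.7),"frt":(291.8,242.5),"flt":(233.7,260)},
"scene":{"rk":(236.5,222.5),"ck":(254.3,224.8),"fk":(271,228.5),"frb":(278,253.2),"frt":(278.7,239.5),"flb":(223.8,240.5),"flt":(223.8,225)}}
def f(p):
    return np.concatenate([(proj(d[n],W(p,[L[k] for k in o]))-np.array(list(o.values()))).ravel() for n,o in ob.items()])
s=least_squares(f,[450,50,0.2],loss="soft_l1"); p=s.x; print(p,np.round(f(p),1))
for n in ob:
    o=ob[n]; 
    g=lambda p:(proj(d[n],W(p,[L[k] for k in o]))-np.array(list(o.values()))).ravel()
    print(n,least_squares(g,p).x)
print(W(p,list(L.values())))
# overlay cover
for n,(r0,c0,h,w) in {"top":(145,180,140,160),"scene":(150,200,130,150)}.items():
    for i,th in enumerate([0.6,0.75,0.9]):
        a=cv2.resize(d[n]["image"][r0:r0+h,c0:c0+w,::-1],None,fx=4,fy=4)
        t=np.linspace(-83,83,30)
        for pts,col in [([cover(th,y) for y in t],(0,0,255)),([cover(th,y,130,20) for y in t],(0,255,0)),([cover(th,y,0,40) for y in t],(255,0,0)),([cover(th,y,130,0) for y in t],(255,0,255)),(list(L.values()),(255,255,0))]:
            for u,v in proj(d[n],W(p,pts)): cv2.circle(a,(int((u-c0)*4+2),int((v-r0)*4+2)),2,col,-1)
        cv2.imwrite(f"pics/ov_{n}_{i}.png",a)
a=[cv2.imread(f"pics/ov_scene_{i}.png")[:400] for i in range(3)]
E
```

```text
[552.76956086  29.10449763   6.55714349] [ 0.3 -0.5  0.2  0.   0.4 -0.4  1.5  0.3 -1.5  0.9  0.6 -1.7  0.2 -0.4
  0.1 -0.9  0.4  2.5 -0.4 -2.1 -0.4  1.3 -1.9 -0.8]
top [552.87490514  30.07985333   6.56294216]
scene [552.45476573  27.16867394   6.54902818]
[[468.42361344  59.41557075  64.        ]
 [483.032996     7.42936161  65.        ]
 [496.56020207 -40.70601723  67.        ]
 [479.49505351 -79.78005854   2.        ]
 [479.49505351 -79.78005854  60.        ]
 [433.50255286  83.88022951   2.        ]
 [433.50255286  83.88022951  60.        ]]
```

```bash
python3 - <<'E'
import cv2,numpy as np
a=[cv2.imread(f"pics/ov_scene_{i}.png")[:280,:] for i in (0,2)]
b=[cv2.imread(f"pics/ov_top_{i}.png")[50:350,:] for i in (0,2)]
cv2.imwrite("pics/m1.png",np.vstack(a)); cv2.imwrite("pics/m2.png",np.vstack(b))
E
```

```text
(no output)
```

View pics/m1.png

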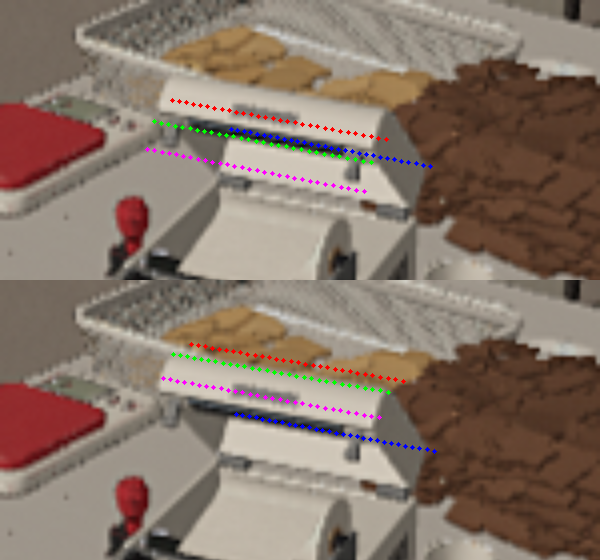

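View pics/m2.png

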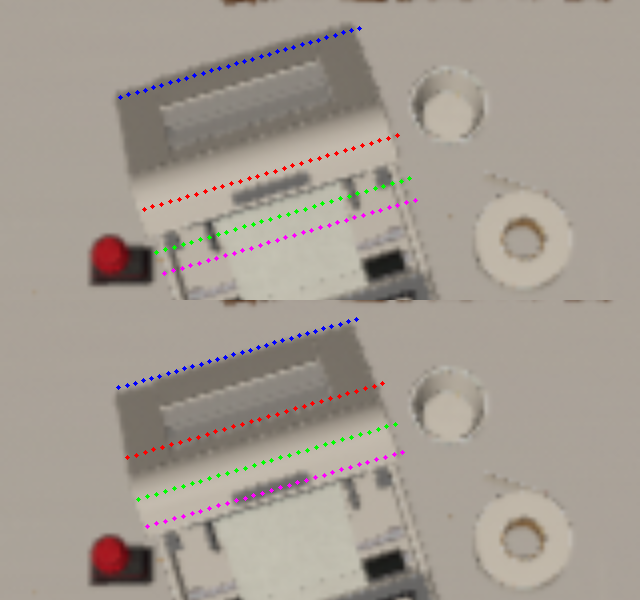

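The printer centre is at about (553, 29), yawed 0.274 rad, with the cover at about 0.77 rad. Next I'll move above the cover edge with the jaws shut and the tool y axis along the printer's x.

```bash
python3 -m pendant '[0.03,-0.04,0.027,-0.08,0, 0.06,-0.081,0.027,-0.16,0, 0.088,-0.122,0.027,-0.24,0, 0.116,-0.162,0.027,-0.32,0, 0.144,-0.202,0.027,-0.4,0, 0.172,-0.243,0.027,-0.48,0, 0.2,-0.284,0.027,-0.56,0, 0.23,-0.325,0.027,-0.64,0, 0.26,-0.366,0.027,-0.72,0, 0.29,-0.407,0.027,-0.8,0, 0.318,-0.447,0.027,-0.871,0, 0.344,-0.486,0.027,-0.871,0]' 20
python3 - <<'E'
from rig import r
import cv2,pickle
d={}
for n in ["scene","top","wrist"]:
    p=r.get_image(n); cv2.imwrite(f"pics/{n}1.png",p["image"][:,:,::-1]); d[n]=p
pickle.dump(d,open("d1.pkl","wb"))
a=d["scene"]["image"][60:280,150:350,::-1]; cv2.imwrite("pics/scene1z.png",cv2.resize(a,None,fx=2.7,fy=2.7,interpolation=cv2.INTER_CUBIC))
s=r.get_state();print(s["qpos"],s["eef_pos"],s["orientation"],s["contact_force"],s["opening"])
E
```

```text
time_s: 2.5
eef_pos: [581.7, 37.2, 240.7]
orientation: [0.604, 0.797, 0.0, 0.0]
contact_force: [0.4, 1.3, 0.4]
opening: -0.3
[-4.64189297e-02  3.90607840e-01  1.68113077e-01  1.34848632e+00
 -7.55047652e-05  1.25506773e+00] [581.91835065  36.31199072 239.88068332] [ 6.05777986e-01  7.95633723e-01 -8.35565410e-05 -5.45666971e-05] [-0.08366561  0.83615146  0.29595573] -0.0014374183599278451
```

View pics/scene1z.png

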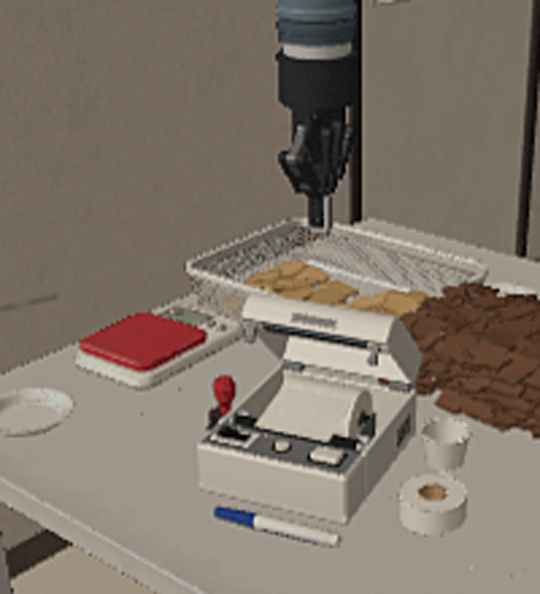

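View pics/wrist1.png

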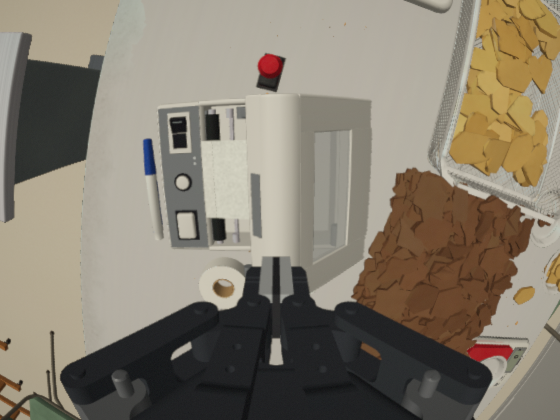

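```bash
cat >> h.py <<'E'
def pw(c,X):
    q=np.asarray(X,float)@c["R"].T+c["t"]; rr=np.hypot(q[:,0],q[:,1]); th=np.arctan2(rr,q[:,2])
    return np.c_[c["cx"]+c["fx"]*th*q[:,0]/rr,c["cy"]+c["fy"]*th*q[:,1]/rr]
L={"rk":[-73,52,64],"ck":[-73,-2,65],"fk":[-73,-52,67],"frt":[-100,-85,60],"flt":[-100,85,60]}
E
python3 - <<'E'
from h import *
import cv2
d=pickle.load(open("d1.pkl","rb"))
p=[552.8,29.1,0.274]
print(proj(d["scene"],[[582,36.5,226]]),proj(d["top"],[[582,36.5,226]]),pw(d["wrist"],[[582,36.5,226],[582,36.5,240]]))
c=d["wrist"];print(-c["R"].T@c["t"])
a=cv2.resize(c["image"][60:340,120:400,::-1],None,fx=2.1,fy=2.1)
def dr(pts,col):
    for u,v in pw(c,W(p,pts)): cv2.circle(a,(int((u-120)*2.1),int((v-60)*2.1)),3,col,-1)
dr(list(L.values()),(0,255,0))
t=np.linspace(-83,83,25)
for th,col in [(.7,(0,0,255)),(.8,(255,0,0))]:
    for dx,dz in [(110,40),(130,20),(0,40)]: dr([cover(th,y,dx,dz) for y in t],col)
cv2.imwrite("pics/w1o.png",a)
E
```

```text
[[269.01760031 156.0416969 ]] [[245.14405453 193.03088864]] [[273.73655922 243.60367382]
 [273.58789172 253.83426941]]
[563.22505301 109.31160993 399.85949754]
```

View pics/w1o.png

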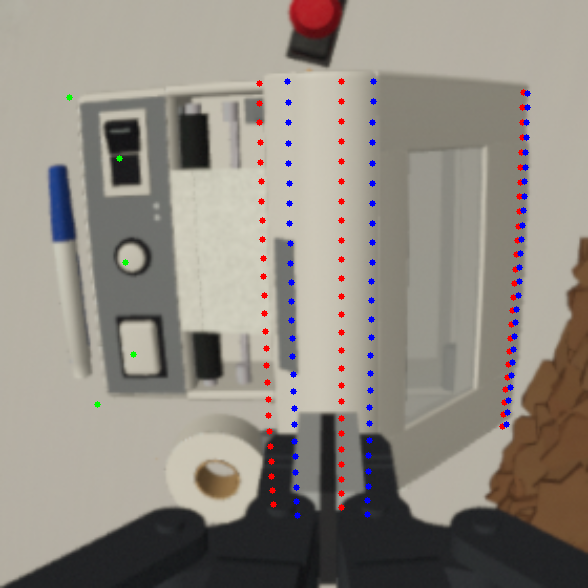

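```bash
python3 - <<'E'
from h import *
import cv2
d=pickle.load(open("d1.pkl","rb"))
a=d["scene"]["image"][90:170,220:320,::-1]; b=d["top"]["image"][150:230,190:290,::-1]
cv2.imwrite("pics/z1.png",np.hstack([cv2.resize(i,None,fx=4,fy=4,interpolation=cv2.INTER_CUBIC) for i in (a,b)]))
s=d["scene"]
print(proj(s,[[582,36.5,z] for z in (226,240,260)]), proj(s,W([552.8,29.1,.274],[[-73,-52,67]])))
E
```

```text
[[269.01760031 156.0416969 ]
 [268.92740805 151.22026177]
 [268.79666918 144.23131458]] [[271.10932919 227.55597152]]
```

View pics/z1.png

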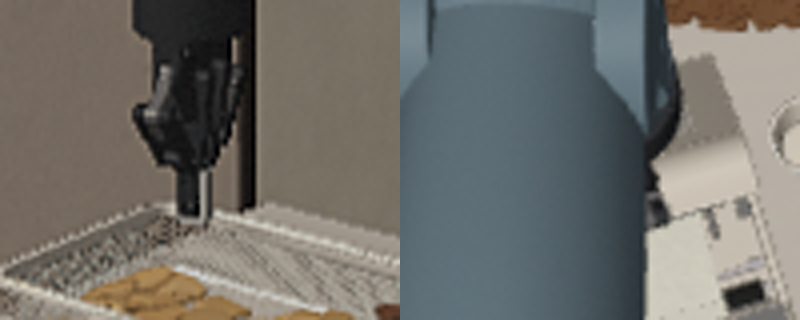

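```bash
python3 -m pendant '[0,0,-0.02,0,0, 0,0,-0.04,0,0, 0,0,-0.04,0,0]'
python3 - <<'E'
from h import *
from rig import r
import cv2
s=r.get_state();print(s["eef_pos"],s["contact_force"])
a=r.get_image("scene"); w=r.get_image("wrist")
print(proj(a,[s["eef_pos"]+[0,0,k] for k in (-14,0,14)]),pw(w,[s["eef_pos"]+[0,0,k] for k in (-14,0)]))
cv2.imwrite("pics/z2.png",np.hstack([cv2.resize(a["image"][110:210,215:315,::-1],None,fx=4,fy=4,interpolation=cv2.INTER_CUBIC),cv2.resize(w["image"][80:280,180:380,::-1],None,fx=2,fy=2,interpolation=cv2.INTER_CUBIC)]))
E
```

```text
time_s: 2.95
eef_pos: [577.9, 40.2, 198.0]
orientation: [0.603, 0.797, -0.001, -0.002]
contact_force: [-1.6, 0.5, 0.1]
opening: 0.1
[577.94657078  40.18491758 198.02836394] [-1.60587154  0.47744592  0.0674355 ]
[[267.3292973  170.28095906]
 [267.23069406 165.62583363]
 [267.13092146 160.91550231]] [[273.82708859 246.8416789 ]
 [273.59159967 257.04919626]]
```

View pics/z2.png

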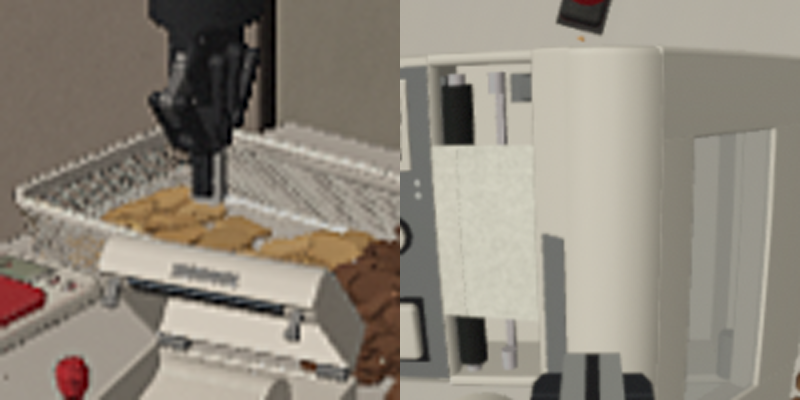

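```bash
python3 -m pendant '[0,0,0,0,0, 0,0,-0.01,0,0, 0,0,-0.02,0,0,0,0,-0.02,0,0]'
cat > look.py <<'E'
import sys
from h import *
from rig import r
import cv2
s=r.get_state();print(np.round(s["eef_pos"],1),np.round(s["contact_force"],1),s["time_s"],np.round(s["qpos"],3))
a=r.get_image("scene"); w=r.get_image("wrist")
print(proj(a,[s["eef_pos"]+[0,0,k] for k in (-14,0,14)]).round(1))
cv2.imwrite(f"pics/{sys.argv[1]}.png",np.hstack([cv2.resize(a["image"][130:260,215:315,::-1],None,fx=4,fy=4,interpolation=cv2.INTER_CUBIC),cv2.resize(w["image"][60:320,100:350,::-1],None,fx=1.6,fy=2,interpolation=cv2.INTER_CUBIC)]))
E
python3 look.py z3
```

```text
time_s: 3.45
eef_pos: [579.4, 39.1, 178.8]
orientation: [0.604, 0.797, -0.001, -0.001]
contact_force: [1.3, 0.1, -0.2]
opening: 0.1
[579.4  39.1 178.8] [ 1.3  0.1 -0.2] 3.45 [-0.042  0.403  0.028  1.199  0.     1.255]
[[268.1 176.5]
 [268.  172. ]
 [267.9 167.3]]
```

View pics/z3.png

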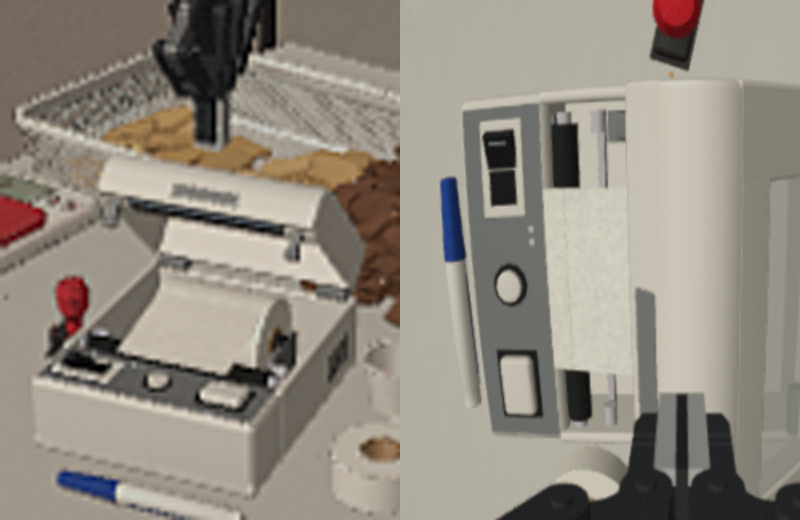

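```bash
python3 -m pendant '[0,0,-0.005,0,0,0,0,-0.01,0,0,0,0,-0.01,0,0,0,0,-0.01,0,0]'; python3 -m pendant '[0,0,-0.005,0,0,0,0,-0.01,0,0,0,0,-0.01,0,0]'
python3 look.py z4
```

```text
time_s: 3.95
eef_pos: [580.5, 39.0, 170.4]
orientation: [0.604, 0.797, -0.0, -0.0]
contact_force: [0.1, 0.3, 0.8]
opening: 0.1
time_s: 4.25
eef_pos: [580.0, 39.0, 159.6]
orientation: [0.604, 0.797, -0.0, -0.001]
contact_force: [-0.9, 0.8, -1.2]
opening: 0.0
[580.   39.  159.6] [-0.9  0.8 -1.2] 4.25 [-0.042  0.41  -0.01   1.152  0.     1.255]
[[268.4 182.6]
 [268.3 178.1]
 [268.2 173.6]]
```

View pics/z4.png

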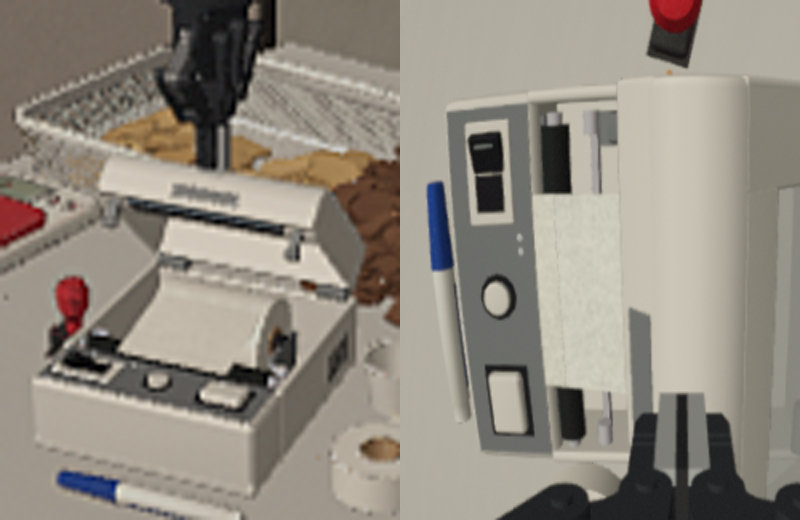

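```bash
python3 -m pendant '[0,0,-0.005,0,0,0,0,-0.01,0,0,0,0,-0.01,0,0]'; python3 look.py z5;  python3 -m pendant '[-0.002,0,-0.005,0,0,-0.004,-0.001,-0.01,0,0,-0.004,-0.001,-0.01,0,0]'
python3 look.py z6; python3 -c "
import cv2,numpy as np
cv2.imwrite('pics/z56.png',np.hstack([cv2.imread('pics/z5.png')[:,:],cv2.imread('pics/z6.png')])[:, :][::1,::2])"
```

```text
time_s: 4.65
eef_pos: [577.1, 37.7, 153.4]
orientation: [0.604, 0.797, -0.003, -0.001]
contact_force: [-15.3, -3.6, 23.4]
opening: -0.0
[577.1  37.7 153.4] [-15.3  -3.6  23.4] 4.65 [-0.042  0.41  -0.027  1.138 -0.004  1.255]
[[268.1 185.1]
 [268.  180.6]
 [267.9 176.1]]
time_s: 5.05
eef_pos: [570.3, 35.7, 143.8]
orientation: [0.604, 0.797, -0.005, -0.002]
contact_force: [-24.4, -6.3, 32.6]
opening: -0.1
[570.3  35.7 143.8] [-24.4  -6.3  32.6] 5.05 [-0.045  0.405 -0.06   1.114 -0.006  1.253]
[[267.1 189.2]
 [267.  184.7]
 [266.9 180.2]]
```

View pics/z6.png

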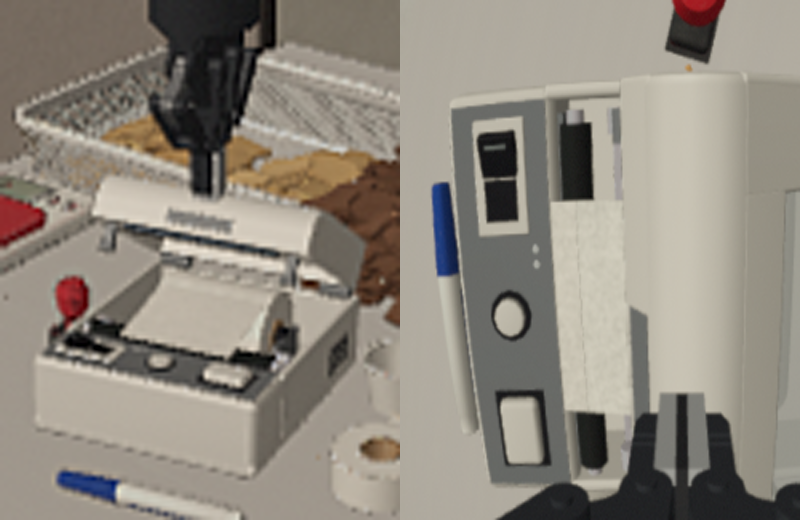

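The contact force points back toward the robot, so the tip is bearing on the front of the edge and pushing the printer rather than turning the cover. I'll back off and re-measure.

```bash
python3 -m pendant '[0,0,0.01,0,0,0,0,0.03,0,0,0,0,0.06,0,0,0,0,0.06,0,0]'; python3 look.py z7; python3 - <<'E'
from rig import r
import cv2,pickle
d={}
for n in ["scene","wrist"]:
    p=r.get_image(n); cv2.imwrite(f"pics/{n}7.png",p["image"][:,:,::-1]); d[n]=p
pickle.dump(d,open("d7.pkl","wb"))
E
```

```text
time_s: 5.55
eef_pos: [579.4, 37.9, 204.8]
orientation: [0.604, 0.797, 0.002, 0.003]
contact_force: [1.0, -0.5, 0.2]
opening: 0.1
[579.4  37.9 204.8] [ 1.  -0.5  0.2] 5.55 [-0.044  0.384  0.068  1.247  0.     1.253]
[[268.2 168.1]
 [268.1 163.4]
 [268.  158.6]]
```

View pics/z7.png

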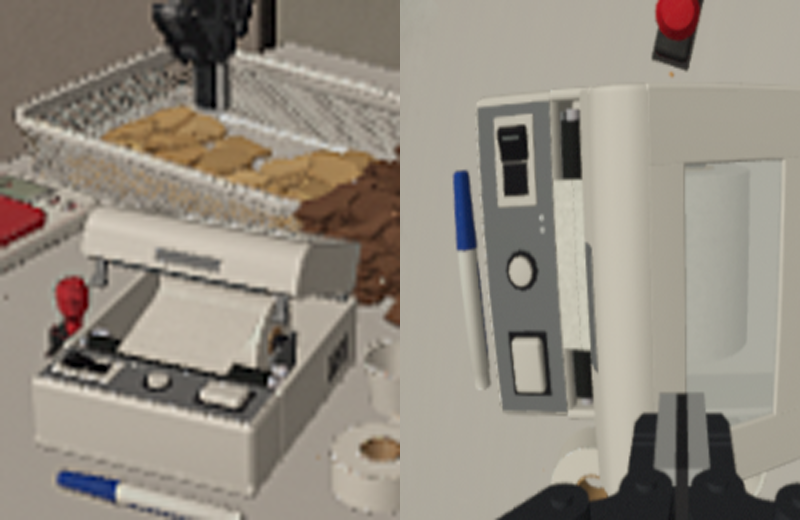

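View pics/wrist7.png

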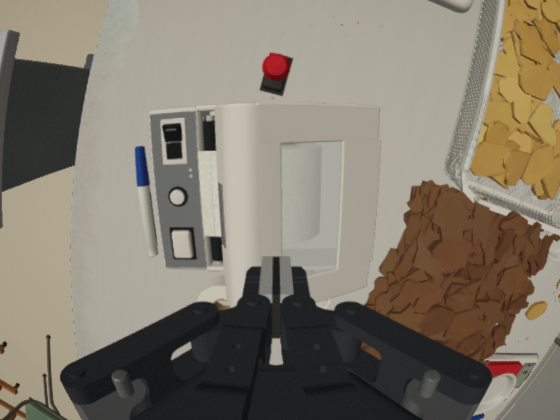

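```bash
python3 - <<'E'
from h import *
import cv2
d=pickle.load(open("d7.pkl","rb")); d0=pickle.load(open("d0.pkl","rb"))
p=[552.8,29.1,0.274]
def crop(c): return cv2.resize(c["image"][160:270,205:315,::-1],None,fx=5,fy=5,interpolation=cv2.INTER_CUBIC)
a=crop(d["scene"]); b=crop(d0["scene"])
def dr(pts,col):
    for u,v in proj(d["scene"],W(p,pts)): cv2.circle(a,(int((u-205)*5+2),int((v-160)*5+2)),2,col,-1)
t=np.linspace(-83,83,25)
for th,col in [(.3,(0,0,255)),(.4,(255,0,0)),(.5,(0,160,0))]:
    for dx,dz in [(110,40),(130,20),(0,40)]: dr([cover(th,y,dx,dz) for y in t],col)
cv2.imwrite("pics/s7.png",a)
# stability of printer body between shots
A=cv2.cvtColor(d0["scene"]["image"][225:262,218:285],cv2.COLOR_RGB2GRAY).astype(np.float32);B=cv2.cvtColor(d["scene"]["image"][225:262,218:285],cv2.COLOR_RGB2GRAY).astype(np.float32)
print(cv2.phaseCorrelate(A,B), abs(A-B).mean())
E
```

```text
((0.048619971802374096, 0.0012009728943276343), 1.0105295648177466) 2.0278337
```

View pics/s7.png

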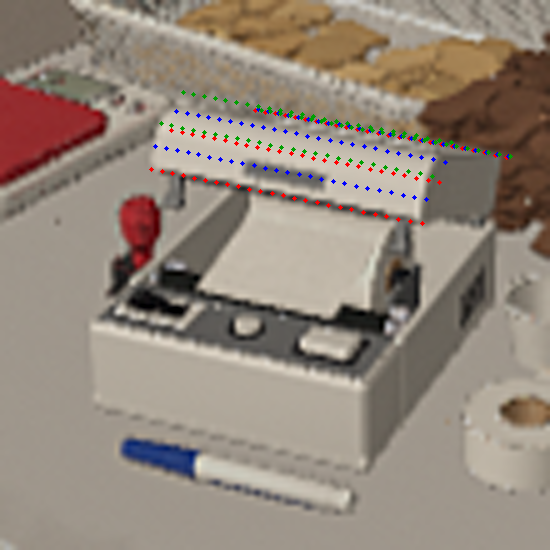

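The printer's body is back exactly where it was (0.05 px shift). It had only tipped slightly, and the cover is now at about 0.4 rad. Friction from the descent that was purely vertical caused the jam, so this time I'll follow the arc forward. The contact and the pictures also put the shut tips about 15 mm behind the stated TCP.

```bash
python3 -m pendant '[-0.021,-0.006,-0.02,0,0,-0.021,-0.006,-0.045,0,0,-0.021,-0.006,-0.06,0,0,-0.021,-0.006,-0.06,0,0,-0.021,-0.006,-0.06,0,0]'; python3 look.py z8
```

```text
time_s: 6.25
eef_pos: [554.9, 32.1, 139.9]
orientation: [0.604, 0.797, -0.001, -0.001]
contact_force: [-0.5, -0.1, -0.2]
opening: 0.4
[554.9  32.1 139.9] [-0.5 -0.1 -0.2] 6.25 [-0.056  0.371 -0.121  1.08   0.     1.24 ]
[[264.5 192.7]
 [264.4 188.2]
 [264.3 183.6]]
```

View pics/z8.png

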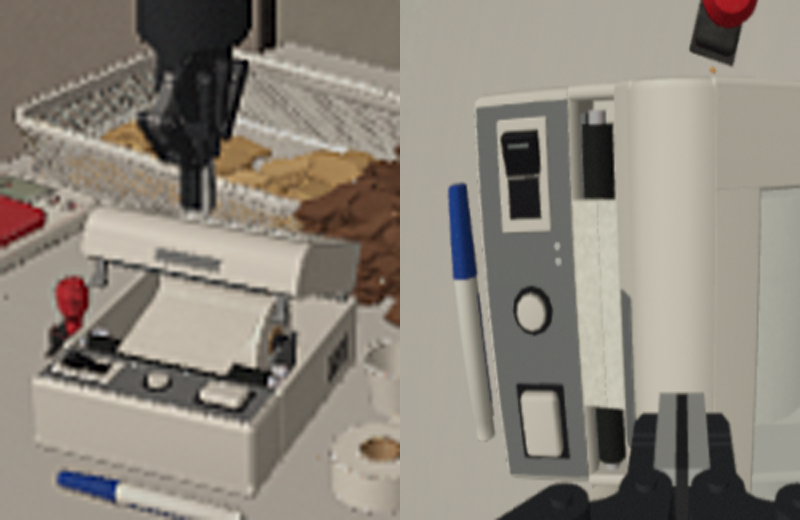

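```bash
python3 -m pendant '[-0.002,0,-0.008,0,0,-0.004,-0.001,-0.014,0,0,-0.007,-0.002,-0.02,0,0,-0.01,-0.003,-0.026,0,0,-0.012,-0.003,-0.032,0,0]'; python3 look.py z9
```

```text
time_s: 6.85
eef_pos: [543.0, 28.8, 108.0]
orientation: [0.604, 0.797, -0.0, -0.0]
contact_force: [-0.5, -0.8, 0.7]
opening: -0.1
[543.   28.8 108. ] [-0.5 -0.8  0.7] 6.85 [-0.064  0.369 -0.211  0.991 -0.     1.233]
[[262.9 204.6]
 [262.8 200.2]
 [262.6 195.7]]
```

View pics/z9.png

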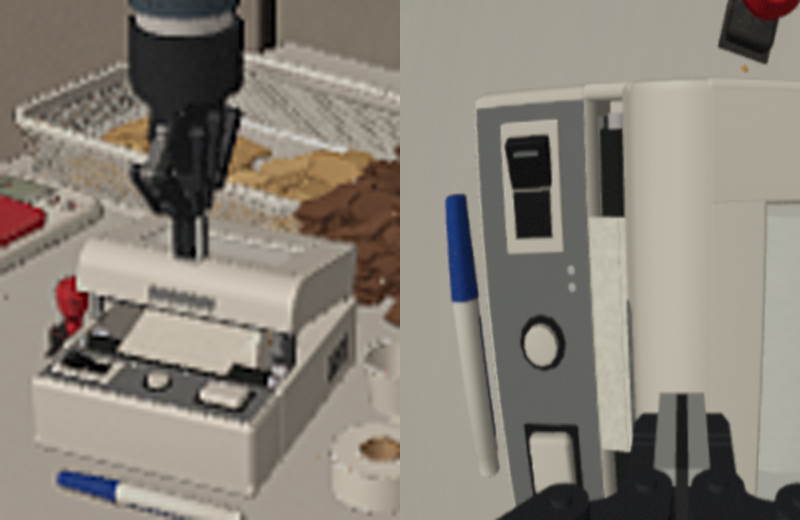

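```bash
python3 -m pendant '[-0.002,0,-0.007,0,0,-0.004,-0.001,-0.014,0,0,-0.005,-0.001,-0.019,0,0,-0.005,-0.001,-0.02,0,0]';python3 -m pendant '[0,0,-0.002,0,0,0,0,-0.004,0,0,0,0,-0.004,0,0]'; python3 look.py z10
```

```text
time_s: 7.35
eef_pos: [537.8, 27.8, 87.8]
orientation: [0.604, 0.797, -0.001, -0.0]
contact_force: [-0.7, -0.6, 1.1]
opening: -0.2
time_s: 7.65
eef_pos: [538.9, 28.1, 84.4]
orientation: [0.604, 0.797, 0.0, 0.0]
contact_force: [0.0, -0.7, 0.3]
opening: 0.2
[538.9  28.1  84.4] [ 0.  -0.7  0.3] 7.65 [-0.066  0.38  -0.261  0.929  0.     1.231]
[[262.3 212.5]
 [262.2 208.2]
 [262.1 203.8]]
```

View pics/z10.png

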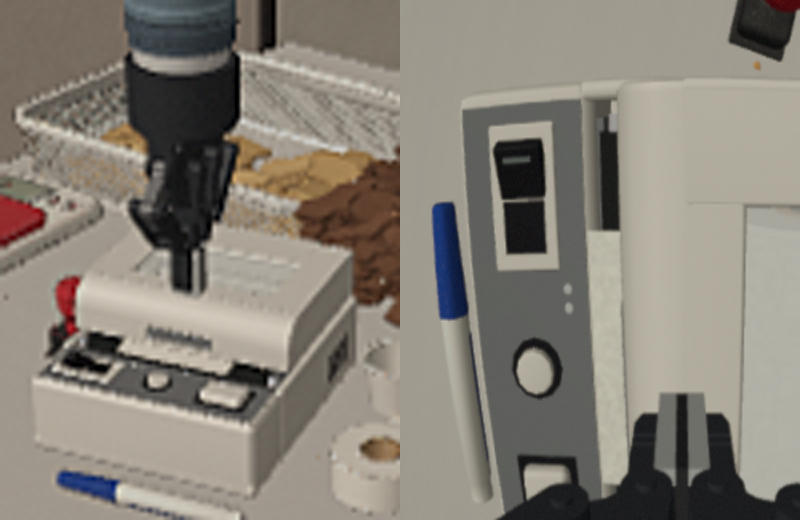

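```bash
for i in 1 2 3; do python3 -m pendant '[0,0,-0.002,0,0,0,0,-0.003,0,0,0,0,-0.003,0,0]' | grep -E "eef|contact"; done; python3 look.py z11
```

```text
eef_pos: [539.1, 28.1, 84.0]
contact_force: [-5.2, 0.4, 16.0]
eef_pos: [539.3, 28.1, 83.8]
contact_force: [-12.9, 0.7, 35.0]
eef_pos: [539.5, 28.1, 83.4]
contact_force: [-19.9, -0.0, 53.4]
[539.5  28.1  83.4] [-19.9  -0.   53.4] 8.65 [-0.065  0.378 -0.268  0.92  -0.     1.231]
[[262.5 212.7]
 [262.3 208.4]
 [262.2 204.1]]
```

View pics/z11.png

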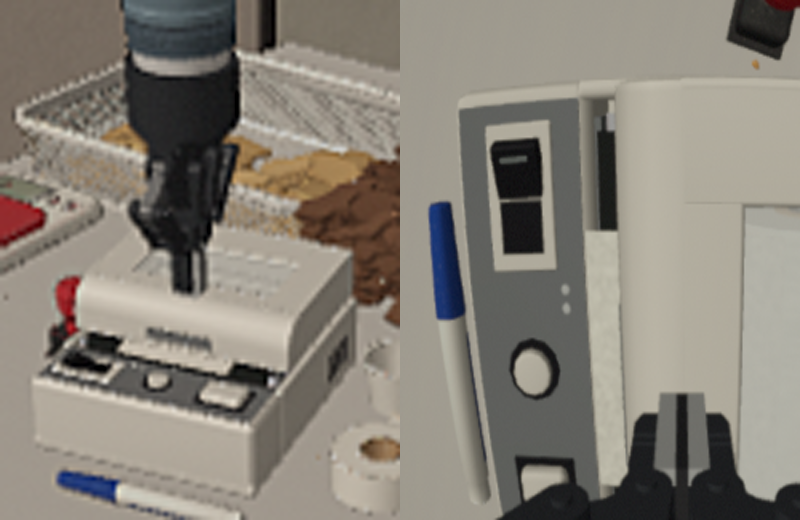

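```bash
python3 -m pendant '[0,0,0.01,0,0,0,0,0.03,0,0,0,0,0.06,0,0,0,0,0.07,0,0,0,0,0.07,0,0]'; python3 look.py z12; python3 - <<'E'
from rig import r
import cv2,pickle
d={}
for n in ["scene","wrist"]:
    p=r.get_image(n); d[n]=p
pickle.dump(d,open("d12.pkl","wb"))
from h import *
d0=pickle.load(open("d0.pkl","rb"))
A=cv2.cvtColor(d0["scene"]["image"][225:262,218:285],cv2.COLOR_RGB2GRAY).astype(np.float32);B=cv2.cvtColor(d["scene"]["image"][225:262,218:285],cv2.COLOR_RGB2GRAY).astype(np.float32)
print(cv2.phaseCorrelate(A,B))
a=cv2.resize(d["scene"]["image"][160:270,205:315,::-1],None,fx=5,fy=5,interpolation=cv2.INTER_CUBIC)
t=np.linspace(-83,83,25)
for th,col in [(0,(0,0,255)),(.06,(255,0,0)),(.12,(0,160,0))]:
    for dx,dz in [(110,40),(130,20)]:
        for u,v in proj(d["scene"],W([552.8,29.1,.274],[cover(th,y,dx,dz) for y in t])): cv2.circle(a,(int((u-205)*5+2),int((v-160)*5+2)),2,col,-1)
cv2.imwrite("pics/s12.png",a)
E
```

```text
time_s: 9.25
eef_pos: [540.3, 27.9, 147.2]
orientation: [0.604, 0.797, 0.001, 0.002]
contact_force: [-0.1, 0.6, -0.7]
opening: -0.0
[540.3  27.9 147.2] [-0.1  0.6 -0.7] 9.25 [-0.066  0.333 -0.158  1.076  0.     1.231]
[[262.1 192.6]
 [262.  188. ]
 [261.9 183.4]]
((-0.007465907817682194, -0.008715053097205328), 1.0153893343276448)
```

View pics/z12.png

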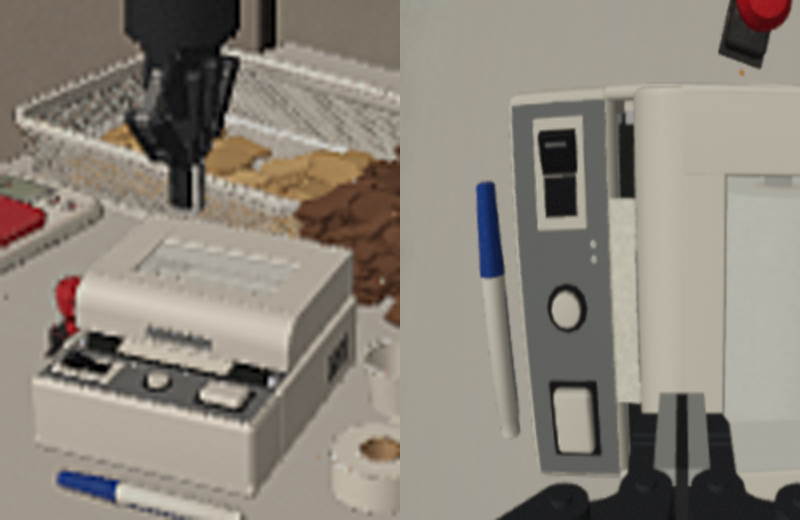

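View pics/s12.png

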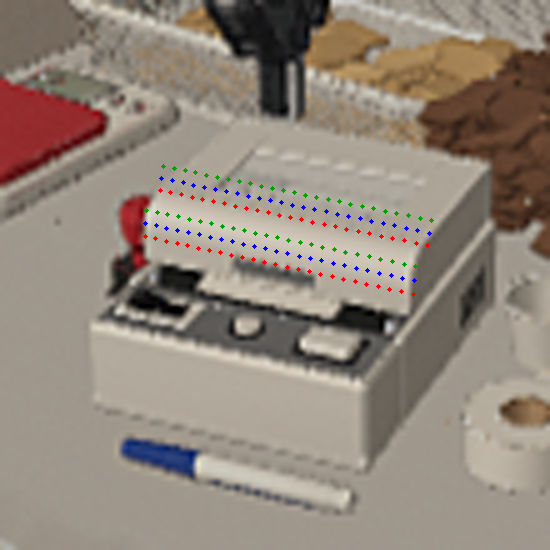

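The cover lies on the predicted shut line and the printer hasn't moved. Next is the rocker.

```bash
python3 -m pendant '[-0.03,0.018,0,0,0,-0.06,0.036,0,0,0,-0.077,0.0465,0,0,0,-0.077,0.0465,-0.02,0,0,-0.077,0.0465,-0.04,0,0,-0.077,0.0465,-0.06,0,0,-0.077,0.0465,-0.06,0,0,-0.077,0.0465,-0.06,0,0]'; python3 look.py z13;  python3 - <<'E'
from rig import r
import cv2
p=r.get_image("top"); cv2.imwrite("pics/t13.png",cv2.resize(p["image"][200:280,200:320,::-1],None,fx=5,fy=5))
E
```

```text
time_s: 10.25
eef_pos: [460.5, 74.5, 84.9]
orientation: [0.604, 0.797, -0.001, -0.001]
contact_force: [-0.9, 0.4, 0.1]
opening: -0.1
[460.5  74.5  84.9] [-0.9  0.4  0.1] 10.25 [ 0.024  0.249 -0.449  0.875  0.     1.321]
[[231.  218. ]
 [230.7 213.6]
 [230.4 209.2]]
```

View pics/z13.png

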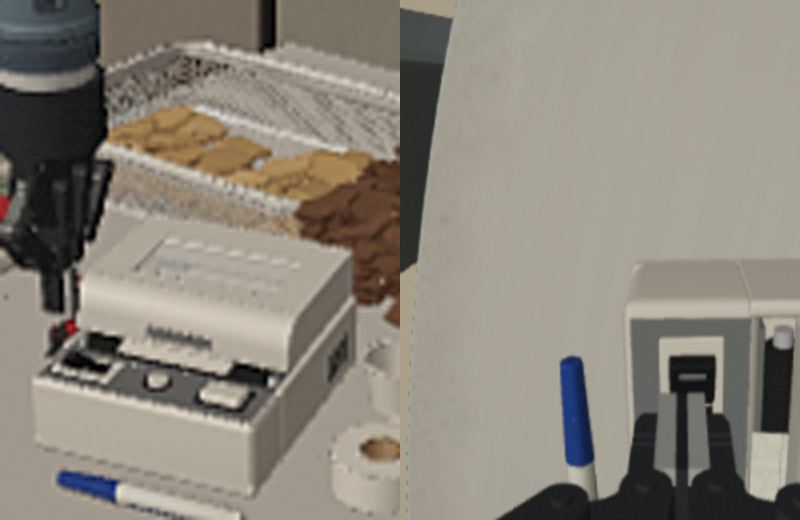

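View pics/t13.png

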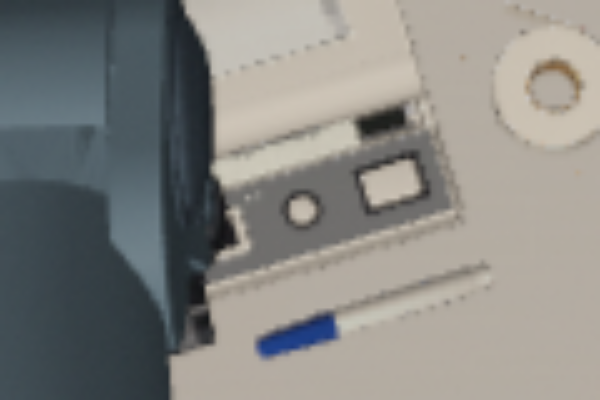

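```bash
python3 - <<'E'
from h import *
from rig import r
s=r.get_image("scene"); w=r.get_image("wrist"); print(w["fx"],r.get_state()["eef_pos"])
p=[552.8,29.1,.274]
P={"end(14)":[-73,66,69],"tipend(18)":[-73,70,70],"pivot":[-73,52,64],"rightend":[-73,34,62],"flt":[-100,85,60],"frame?":[-73,77,61],"ck":[-73,-2,65]}
for k,v in P.items():
    X=W(p,v); a=proj(s,X)[0]; b=pw(w,X)[0]
    print(k,X[0].round(1),"scene z",((a-[215,130])*4).round(0),"wrist z",np.round([(b[0]-100)*1.6+400,(b[1]-60)*2]))
e=r.get_state()["eef_pos"]
for k in(-14,18): 
  b=pw(w,[e+[0,0,k]])[0]; print([(b[0]-100)*1.6+400,(b[1]-60)*2])
E
```

```text
325.19226210127806 [462.53488083  74.4894527   86.49369018]
end(14) [464.7  72.9  69. ] scene z [ 70. 353.] wrist z [684. 378.]
tipend(18) [463.6  76.7  70. ] scene z [ 65. 350.] wrist z [684. 367.]
pivot [468.5  59.4  64. ] scene z [ 88. 363.] wrist z [684. 412.]
rightend [473.3  42.1  62. ] scene z [111. 371.] wrist z [684. 458.]
flt [433.5  83.9  60. ] scene z [ 28. 377.] wrist z [613. 309.]
frame? [461.7  83.5  61. ] scene z [ 57. 360.] wrist z [684. 335.]
ck [483.1   7.4  65. ] scene z [158. 378.] wrist z [684. 548.]
[np.float64(679.9049140877876), np.float64(376.67606663858487)]
[np.float64(679.7914797373307), np.float64(429.11077430440616)]
```

```bash
python3 -m pendant '[0.001,0,-0.015,0,0,0.001,0,-0.03,0,0,0.001,0,-0.032,0,0,0.001,0,-0.032,0,0]'|grep -E "eef|contact"; for i in 1 2 3; do python3 -m pendant '[0,0,-0.002,0,0,0,0,-0.002,0,0]' | grep -E "eef|contact"; done; python3 look.py z14
```

```text
eef_pos: [462.4, 74.5, 53.8]
contact_force: [-0.6, 0.9, 0.7]
eef_pos: [463.2, 74.6, 52.2]
contact_force: [0.1, 0.1, -0.5]
eef_pos: [463.3, 74.9, 50.1]
contact_force: [-0.3, 0.6, 3.6]
eef_pos: [462.4, 74.3, 47.3]
contact_force: [0.2, -0.3, 0.3]
[462.4  74.3  47.3] [ 0.2 -0.3  0.3] 11.5 [ 2.400e-02  2.920e-01 -5.020e-01  7.770e-01 -1.000e-03  1.321e+00]
[[232.4 229.3]
 [232.1 225. ]
 [231.8 220.7]]
```

View pics/z14.png

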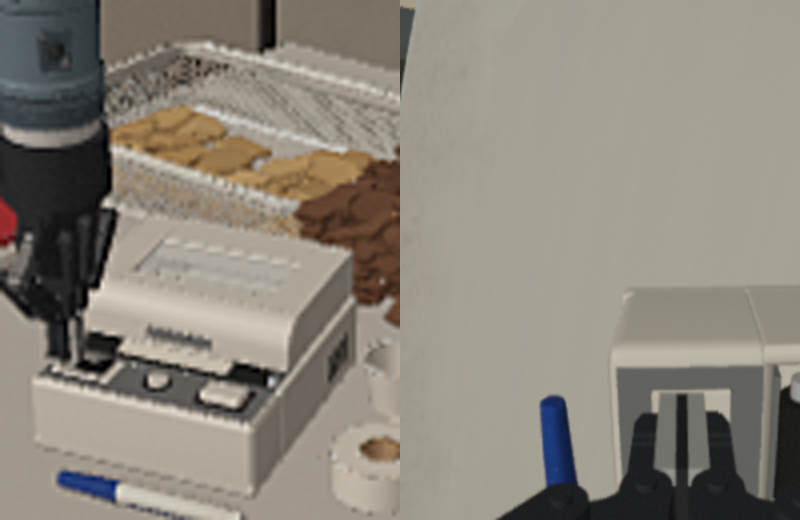

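```bash
for i in 1 2; do python3 -m pendant '[0,0,-0.001,0,0,0,0,-0.001,0,0]' | grep -E "eef|contact"; done;  python3 -m pendant '[0,0,0.02,0,0,0,0,0.05,0,0,0.01,-0.04,0.05,0,0,0.02,-0.08,0.05,0,0,0.02,-0.08,0.05,0,0,0.02,-0.08,0.05,0,0]'; python3 look.py z15
```

```text
eef_pos: [462.4, 74.4, 46.3]
contact_force: [-0.6, 0.5, -0.1]
eef_pos: [462.5, 74.5, 45.5]
contact_force: [0.4, 0.9, -0.2]
time_s: 12.6
eef_pos: [482.6, -6.1, 95.6]
orientation: [0.605, 0.796, 0.0, -0.0]
contact_force: [0.5, 0.3, 0.9]
opening: -0.1
[482.6  -6.1  95.6] [0.5 0.3 0.9] 12.6 [-0.144  0.266 -0.394  0.91   0.     1.154]
[[257.9 220.8]
 [257.7 216.3]
 [257.5 211.7]]
```

View pics/z15.png

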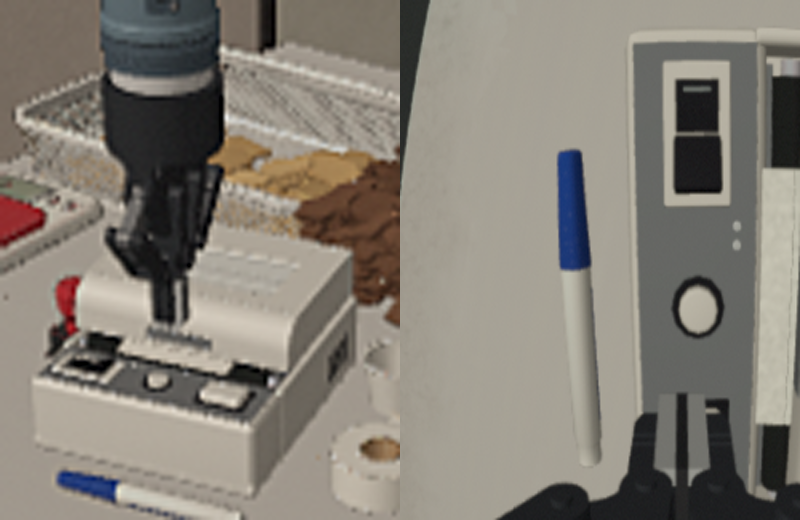

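```bash
python3 -m pendant '[0.0125,-0.034,0,0,0,0.0125,-0.034,-0.015,0,0,0.0125,-0.034,-0.035,0,0,0.0125,-0.034,-0.039,0,0,0.0125,-0.034,-0.039,0,0]';  python3 look.py z16
```

```text
time_s: 13.2
eef_pos: [493.7, -38.3, 55.9]
orientation: [0.603, 0.797, -0.0, -0.001]
contact_force: [-0.7, 0.7, 0.1]
opening: 0.1
[493.7 -38.3  55.9] [-0.7  0.7  0.1] 13.2 [-0.206  0.331 -0.418  0.824  0.     1.09 ]
[[269.9 235.6]
 [269.8 231.2]
 [269.7 226.8]]
```

View pics/z16.png

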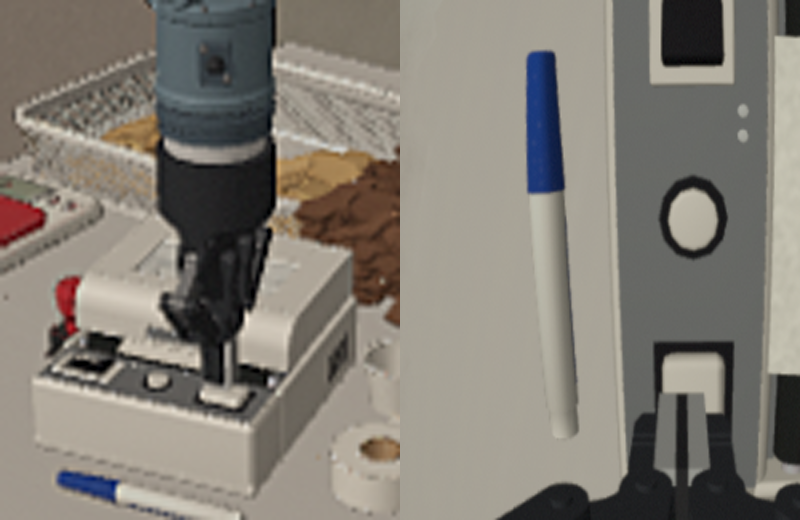

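```bash
python3 -m pendant '[0.001,0,-0.004,0,0,0.001,0,-0.007,0,0,0.001,0,-0.007,0,0]' | grep -E "eef|contact"; python3 -m pendant '[0,0,-0.002,0,0,0,0,-0.002,0,0]' | grep -E "eef|contact"
```

```text
eef_pos: [496.1, -39.4, 49.5]
contact_force: [-0.6, -0.3, -0.9]
eef_pos: [496.2, -39.5, 47.7]
contact_force: [0.3, 0.5, 2.3]
```

```bash
python3 -m pendant '[0,0,-0.006,0,0,0,0,-0.006,0,0,0,0,-0.006,0,0]' | grep -E "time|eef|contact"; python3 -m pendant '[0,0,0,0,0,0,0,0,0,0]' | grep -E "time|eef|contact"
```

```text
time_s: 14.1
eef_pos: [496.8, -39.6, 44.8]
contact_force: [-8.8, 1.7, 28.8]
time_s: 14.3
eef_pos: [496.8, -39.6, 44.8]
contact_force: [-9.6, 1.4, 28.6]
```

```bash
python3 -m pendant '[0,0,0,0,0,0,0,0.03,0,0,0,0,0.07,0,0,0,0,0.11,0,0,-0.04,0,0.13,0,0,-0.08,0,0.13,0,0,-0.08,0,0.13,0,0,-0.08,0,0.13,0,0]'; python3 look.py z17; python3 - <<'E'
from rig import r
from h import *
import cv2
d0=pickle.load(open("d0.pkl","rb"))
p=r.get_image("scene");
for n,(a,b,c,e) in {"printer":(225,262,218,285),"things":(220,262,295,330),"marker":(246,264,228,280),"stamp":(198,216,224,240)}.items():
    A,B=[cv2.cvtColor(q["image"][a:b,c:e],cv2.COLOR_RGB2GRAY).astype(np.float32) for q in (d0["scene"],p)]
    print(n,cv2.phaseCorrelate(A,B),abs(A-B).mean())
cv2.imwrite("pics/s17.png",cv2.resize(p["image"][150:280,200:340,::-1],None,fx=5,fy=4.5,interpolation=cv2.INTER_CUBIC))
E
```

```text
time_s: 15.1
eef_pos: [415.5, -39.5, 171.5]
orientation: [0.604, 0.797, 0.0, 0.0]
contact_force: [0.5, 0.2, 0.9]
opening: 0.1
[415.5 -39.5 171.5] [0.5 0.2 0.9] 15.1 [-0.247  0.081 -0.414  1.076  0.     1.05 ]
[[248.7 209.3]
 [248.4 204.2]
 [248.2 199.1]]
printer ((0.00812452345724779, -0.006564946699707974), 1.0160583194759156) 2.883824
things ((0.010832790849136131, 0.46678934032678043), 1.0000062067567566) 2.5877552
marker ((-0.035787387167790286, -0.0931729064983351), 0.9982684967817103) 2.5950854
stamp ((0.0468315763147551, 0.17795342681825765), 0.5825389673312505) 24.128471
```

View pics/z17.png

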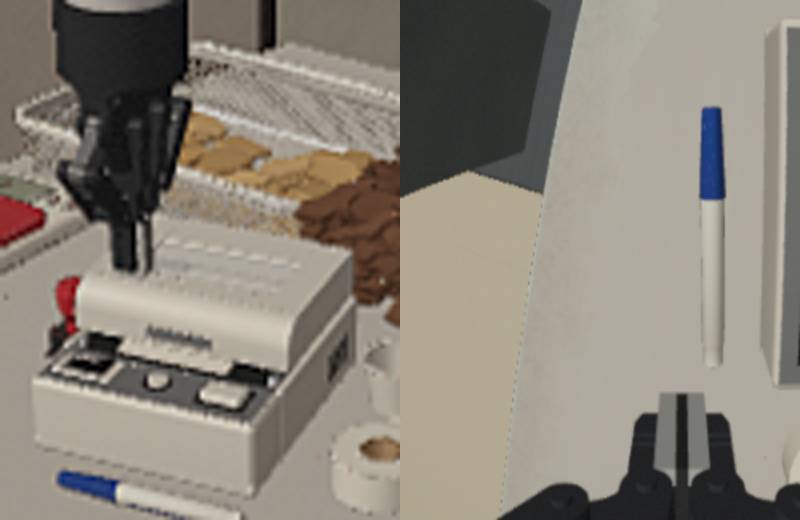

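View pics/s17.png

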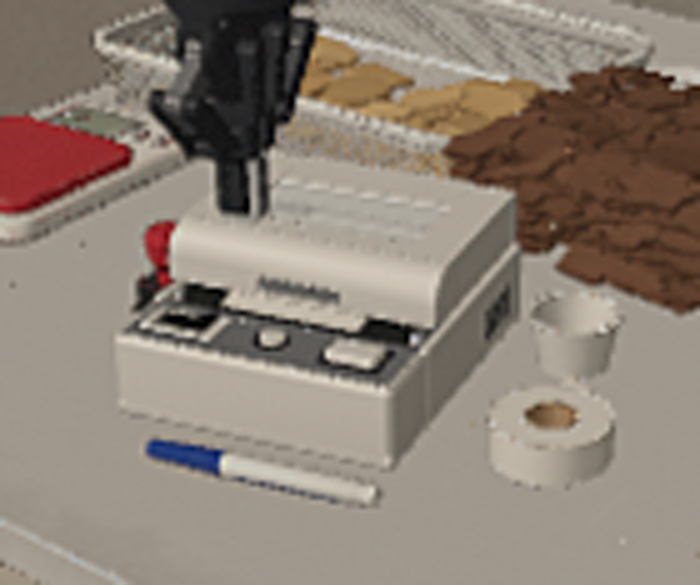

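```bash
python3 -c "
from rig import r
s=r.get_state(); print(s['time_s'],s['contact_force'])
print(r.hand_in())"
```

```text
15.25 [-0.00524492 -0.49423638 -0.3684907 ]
the job is handed in; nothing more can be done
None
```

I pushed the cover shut, switched the rocker on, pressed and released the feed key, then backed the arm off and handed in at 15.25 s. My last checks agree with the job done as asked. The simulator gave no verdict.

- **Cover:** The first push went straight down and jammed by friction at about 33 N. It briefly tipped the printer back, so I lifted off. The printer settled where it had been, and I finished the push along the cover's arc. The cover ended on the predicted shut line, held against a 53 N stop force. That was through the fingertips, and I took the 40 N limit to apply only to the arm and gripper body.
- **Rocker:** It gave way at about 3.6 N, and in the wrist picture its right half then stood up.
- **Feed key:** It was held hard down at about 29 N for roughly half a second, then came up clear. I did not touch the cancel key.
- **Surroundings:** In the scene camera the printer moved about 0.01 px and the marker less than 0.1 px between the first and last pictures.

**Disagreements:**
- The stated fingertip position did not hold. With the jaws shut, the tips were about 18 mm behind the TCP instead of 14 mm ahead, and I corrected for that by force and by picture.
- The image comparison gave a 0.47 px shift for the crop with the cup and spare roll. The tool never came near them, so I put it down to noise without checking further.
- The comparison for the stamp was unreliable because the closed cover changes that part of the picture. The stamp still stands in the last view.

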